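Set up the stirring pot in a painter's studio

ROBOT

A 7-joint arm with a two-finger parallel gripper is mounted at the origin on the work surface. World frame = base frame: x ahead of the robot, y to its left, z up, the work surface at z = 0. Lengths are in m, angles in degrees, forces in N, time in s.
With the tool pointing down it reaches from about 0.425 to 0.875 m from the base axis. Payload 4.7 kg.
Tool frame: the origin (TCP) lies on the centre line of the jaws, within the pads' length; the fingertips stand env.nose_length ahead of it and the grasp point (between the pads) lies 8 mm behind it (env.nose_length is the distance from the TCP to the fingertips, in m); y points along the fingers, z is the direction in which the jaws open and shut, and the axes are right-handed (so a half turn about y gives the same grasp; the last joint's range is limited). The gripper opens to 87 mm and grips with 3 to 60 N. Pads are 19 mm wide; open, the fingers measure 117 mm over their backs; the gripper's body (75 mm by 190 mm) begins 51 mm behind the grasp point.
Start: joints at [-72.13, 18.392, -4.016, 83.108, 1.295, 78.541, -3.26], TCP at [0.191, 0.621, 0.234] pointing down, gripper open.
Joint ranges: [-163.93, 163.93], [-17.29, 119.83], [-79.2, 71.16], [3.27, 140.29], [-89.18, 269.18], [5.43, 117.66], [-154.24, 154.24]. Speed limits (degrees/s): [147.25, 147.25, 180, 180, 180, 180, 180].

INTERFACE

Orientations are given as [roll, pitch, yaw] about the fixed x, y, z axes, in that order (R = Rz(yaw) Ry(pitch) Rx(roll)).
In Python, from cell import env, read_camera, camera_info, job, models gives the robot as it stands.
- The arm moves only by the tool move_arm, never from a script. Its argument "moves" is a list of rows, each a list of 6 numbers: the shift along the tool's x, y, z in mm, then the turn, a rotation vector about the tool's x, y, z in degrees. In form: [[x, y, z, ax, ay, az], ...]. A call has 1 to 20 rows; each row is the pose to reach, as a shift and turn from the pose commanded when the call began, along the tool's axes at that moment; what a row does not reach only later rows make up. A row lasts 1/12 s, in which the tool goes at most 41.7 mm and 7.16 degrees, less where a joint would pass 70% of its speed; a pose out of reach is approached as far as the arm can. A call with a gripper value outside its range is refused whole. "claw" is the finger opening in mm, from 0 to 87, set as the call begins (left out, the last holds). The fingers move at their own pace and stop on an object; "newtons" is the grip in N (left out, the last holds). Time passes only in rows, so rows that repeat a pose let the fingers close. It gives the time, the measured TCP pose, the force and the opening at its end, in the units of the state.
- env.get_obs(): the state, without advancing time (a new reading comes with each control period).
- read_camera(name): name is "scene" or "top" or "wrist"; returns (picture, depth): 420x560x3 uint8, red, green, blue; 420x560 float32, m along the optical axis (not along the pixel's ray), 0 where there is no reading.
- camera_info(name): a dict with "fx", "fy", "cx", "cy" (pixels), "R" (3x3) and "t" (3): a world point X has camera coordinates R X + t. Camera axes: x right, y down, z forward; pixel columns grow to the right and rows downward; lengths in m; the calibration is good to about 2 mm. A picture is of the moment at which its call begins: read the wrist's pose just before it. camera_info takes no time and is no camera call; for the wrist camera it gives the pose at the moment of the call.
- job.sign_off(): hands the job in, once; it reports no verdict.
Trained networks look in the newest picture that a camera, given by its name, has taken for a name from the list of things; names that differ only in an ending like _2 or _b are one class to them, and where a whole thing is asked for, a point or a joint stands for the part that bears it (a point fixed in the world has none). Each returns a list of dicts, best first, with "score" (0 to 1); they miss things now and then, are a little off and sometimes report something else, mostly with a low value. They report only what shows in the picture. A call takes as long as a camera call.
- models.spot_in(target, camera): "point" ([x, y, z] in m, in world coordinates, good to about 4 mm: the middle of the surface that is visible of it).
- models.cut_out(target, camera): "mask" (420x560 bool, what is visible of it).
The state is a dict: "time_s": time; "qpos": joint angles; "joint_velocities": joint speeds; "effort": joint torques, N m; "tool_pos": TCP position; "tool_rot": TCP orientation; "force": force on the tool from outside, world axes, zero at the start; "wrist_torque": the same for the moment, N m; "grip_width": finger opening in m.
Only numpy, scipy, OpenCV 4.12 (cv2) and the standard library are available. Lean on these libraries where they do the work, as an engineer would, in place of code of your own. Each camera call takes 0.05 s, during which the arm holds its last target.

TASK

Get the mixing pot ready for me: lower the loose yellow splash cover onto the steel pot, keeping hold of it until it is down, so that it sits level with its lip inside the rim, then let go of it. Then lift the hand stirrer out of its stand, lower its shaft upright through the middle of the cover's collar without touching the collar or the pot until the stirring head hangs about 2 cm above the pot's floor, and finish still holding it there, centred in the collar with an even gap all round and touching nothing but your grip. Leave the paint jars, tape and other things on the bench where they are.

Things in the scene. Friction and masses are not known exactly. Their poses are not given: they have to be found in the camera images.
- pot: Open round steel mixing pot with dried orange paint on it, loose on the bench, empty: outside diameter 100 mm (105 over the rolled rim), height 76 mm, wall 4 mm, floor 5 mm thick, about 0.4 kg. Origin: centre of the underside; z up. Pot, cover and stirrer stand share three places (left, middle, right), in any order.
- pot_rim (a point): Centre of the pot's mouth, at rim height, 76 mm above the pot's underside. The mouth is 92 mm wide (90 mm at its narrowest).
- pot_in (a point): Centre of the pot's inner floor, 5 mm above the pot's underside.
- cover: Loose yellow plastic splash cover, 0.09 kg, right way up. Disc 110 mm wide, 4 mm thick; under it a tapered lip 8 mm deep, 85 mm wide at the disc, 82 at its foot, fits inside the pot's mouth with 2-3 mm to spare; on top a central upright collar (the grip), 34 mm wide, 32 mm high, bore 26 mm right through. Origin: centre of the lip's underside, z up; disc top 12 mm, collar top 44 mm.
- cover_seat (a point): Centre of the underside of the cover's disc (the face that rests on the pot's rim), 8 mm above the cover's origin.
- cover_bore (a point): Point on the axis of the collar's bore at half the collar's height, 28 mm above the cover's origin, 16 mm below the collar's top.
- stirrer: Battery hand stirrer, 0.21 kg, 227 mm long, hanging upright in its stand. From the tip up: head 16 mm wide to 16 mm; shaft 8 mm wide to 105; chuck 18 mm wide to 117; round shoulder 36 mm wide to 137; square plum-red handle 31 x 31 mm, flat sides, to 227 (the grip; its red switch cannot be felt). Origin: lowest point of the head, on the axis; z up the shaft; x, y square to the handle's flats.
- stirrer_tip (a point): Lowest point of the stirring head, on the shaft's axis (same as the stirrer's origin).
- stirrer_shaft (a point): Point on the shaft's axis 70 mm above the tip.
- stand: The stirrer's dark steel stand, fixed: foot plate 110 x 80 x 6 mm, post on the robot side (48 mm to its -x), open round socket on an arm. Origin: on the bench below the socket's axis. The stirrer's shoulder rests on the socket's floor, 125 mm up, in a ring of 40 mm inside width whose top is 137 mm up; its tip hangs 8 mm above the bench. Lift it straight up until the tip is above the ring.
- jar_green: Paint jar, green with white lid, 59 mm diameter, 75 mm high. Bystander. Origin: centre of the underside.
- jar_red: Paint jar, red with white lid, 59 mm diameter, 75 mm high. Bystander. Origin: centre of the underside.
- palette: Round white plate palette with blots of paint, 190 mm diameter, 14 mm high. Bystander. Origin: centre of the underside.
- tape: Roll of blue masking tape lying flat, 96 mm diameter, 24 mm high. Bystander. Origin: centre of the underside.
- palette_knife: Palette knife with wooden handle lying flat, 205 mm long, 18 mm high, along its own x axis (blade to +x). Bystander. Origin: on the bench about the middle of its length.
- squeeze_bottle: Cream squeeze bottle with ochre nozzle, 48 mm diameter, 143 mm high. Bystander. Origin: centre of the underside.

How it is judged (in metres and radians):
On the way, in this order (a step that is already met when the one before it is completed fails the run):
1. the cover is down on the pot's rim, level and with its lip inside, while the gripper still holds it (horizontal distance between cover_seat and pot_rim below 0.005 m and z of cover_seat in the frame of pot_rim between -0.003 and 0.0025 m and angle between the z axis of cover and the z axis of pot, either way round below 0.03 rad and angle between cover's own z axis and vertical below 0.04 rad and contact force between the fingers and cover above 0.5 N), for 0.05 s.
2. the cover sits seated and level on the pot and has been let go (horizontal distance between cover_seat and pot_rim below 0.005 m and z of cover_seat in the frame of pot_rim between -0.003 and 0.0025 m and angle between the z axis of cover and the z axis of pot, either way round below 0.03 rad and angle between cover's own z axis and vertical below 0.04 rad and contact force between the fingers and cover below 0.05 N), for 0.2 s.
3. the stirrer has been lifted clear of its stand's socket (z of stirrer_tip in the frame of stand above 0.137 m and contact force between the fingers and stirrer above 1 N), for 0.05 s.
At the end, for the whole second after the job is handed in: Cover on the pot: within 2.5 mm of the rim, 5 mm of its centre, level to 0.03 rad. Stirrer still gripped, at rest, upright to 0.06 rad, shaft within 4 mm of the bore's centre, tip 12 to 28 mm above the pot's floor, touching neither collar nor pot; the robot touches neither (horizontal distance between cover_seat and pot_rim below 0.005 m and z of cover_seat in the frame of pot_rim between -0.003 and 0.0025 m and angle between the z axis of cover and the z axis of pot, either way round below 0.03 rad and angle between cover's own z axis and vertical below 0.04 rad and angle between pot's own z axis and vertical below 0.03 rad and z of stirrer_tip in the frame of pot_in between 0.012 and 0.028 m and horizontal distance between stirrer_shaft and cover_bore below 0.004 m and angle between the z axis of stirrer and the z axis of cover, either way round below 0.06 rad and angle between stirrer's own z axis and vertical below 0.06 rad and contact force between the fingers and stirrer above 1 N and contact force between each of stirrer, the arm, the fingers and cover below 0.2 N and contact force between each of stirrer, the arm, the fingers and pot below 0.2 N and linear speed of each of stirrer, cover below 0.02 m/s); the arm keeps its last pose, push and grip.
It fails at once if the stirrer touched the cover (collar bore or top) (contact force between stirrer and cover above 0.5 N).
It fails at once if the stirrer touched the pot (contact force between stirrer and pot above 0.5 N).
It fails at once if a bystander was shifted by more than 20 mm (distance of any of jar_green, jar_red, palette, tape, palette_knife, squeeze_bottle from where it was at the start of the episode above 0.02 m).
It also fails if it takes over 72 s, if anything falls off the work surface, if the arm or the gripper's body presses on something with over 40 N, if the wrist force passes 120 N, or if a joint passes its speed limit or range.

## Working session

There is one attempt and no reset: what is moved stays moved. The work goes in short steps, Python scripts to look and compute and a tool call to move; the robot and the scene stay as the last step left them, time stands still between calls to the robot, and variables do not carry over. Pictures are saved under pics/ and viewed, and the job is handed in when it is done.

Besides the shell and the picture viewer there is one more tool, called after "Emit:" as a command line: name --pt "numbers of a row" for each row, then --argument value for the rest. move_arm: Moves the arm, as the interface text tells. Its arguments: {"type":"object","properties":{"moves":{"type":"array","items":{"type":"array","items":{"type":"number"}}},"claw":{"type":"number"},"newtons":{"type":"number"}},"required":["moves"]}

```bash
ls; mkdir -p pics
python3 - <<'E'
from cell import env, read_camera, camera_info, job, models
import cv2, numpy as np
print(env.nose_length); o=env.get_obs(); print(o)
for c in ["scene","top"]:
    p,d=read_camera(c); cv2.imwrite(f"pics/{c}0.png",p[:,:,::-1]); np.savez(f"{c}0.npz",p=p,d=d)
    i=camera_info(c); print(c,i)
    for n in ["pot","cover","stirrer","stand"]:
        r=models.spot_in(n,c); print(n,[(np.round(a["point"],4),round(a["score"],2)) for a in r[:3]])
print(camera_info("wrist"))
E
```

```text
pics
0.011
{'time_s': 0.0, 'qpos': array([-72.13101495,  18.43861227,  -4.01405195,  83.17712468,
         1.29506591,  78.54025113,  -3.26255361]), 'joint_velocities': array([ 0.01047492,  0.09044281,  0.02596659,  0.01034575, -0.05735628,
        0.07564004,  0.02555992]), 'effort': array([-6.85493262e-06, -4.91280770e+01, -4.04038802e-01, -3.12529707e+01,
       -6.40626275e-02,  4.36822919e-02,  1.70155240e-04]), 'tool_pos': array([0.19060776, 0.62085196, 0.23244689]), 'tool_rot': array([-9.01107445e+01, -6.39274686e-03, -1.70631245e+01]), 'force': array([-0.51598819,  0.5511785 ,  0.54618267]), 'wrist_torque': array([-0.05884768,  0.01901705, -0.00031662]), 'grip_width': 0.08725212389695308}
scene {'fx': 493.0588640498874, 'fy': 493.0588640498874, 'cx': 277.60801079951733, 'cy': 208.63606337105108, 'R': array([[-0.63521838,  0.77216955,  0.01586793],
       [ 0.58840051,  0.49714654, -0.63767559],
       [-0.50028236, -0.39572656, -0.77014158]]), 't': array([ 0.41243416, -0.28232958,  1.50048148])}
pot [(array([ 0.5437, -0.2472,  0.0414]), 0.88)]
cover [(array([0.5728, 0.0177, 0
[... 386 characters left out ...]
644, -0.09420448],
       [ 0.09397579,  0.03298164, -0.99502802]]), 't': array([-0.03562686,  0.5984046 ,  0.83062999])}
pot [(array([ 0.5462, -0.2538,  0.0032]), 0.74)]
cover [(array([0.5138, 0.2165, 0.2122]), 0.36)]
stirrer [(array([0.5171, 0.2164, 0.2133]), 0.76)]
stand [(array([0.4979, 0.2253, 0.0077]), 0.93), (array([0.571 , 0.018 , 0.0118]), 0.38)]
{'fx': 351.9036858173159, 'fy': 351.9036858173159, 'cx': 275.33279682761565, 'cy': 202.05597478578778, 'R': array([[ 2.92681032e-01,  9.56210046e-01,  4.02984475e-04],
       [ 9.15941458e-01, -2.80476407e-01,  2.87026533e-01],
       [ 2.74570682e-01, -8.36381116e-02, -9.57922547e-01]]), 't': array([-0.65133333, -0.03442994,  0.38994279])}
```

View pics/scene0.png

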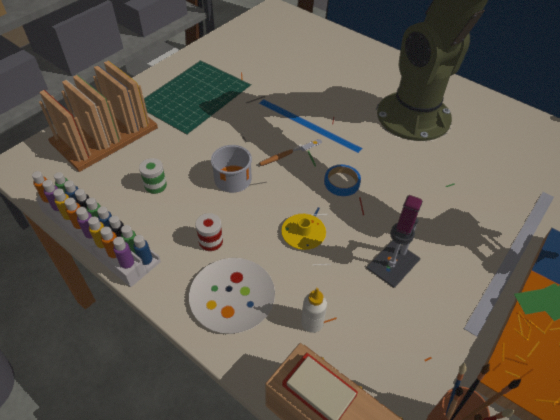

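View pics/top0.png

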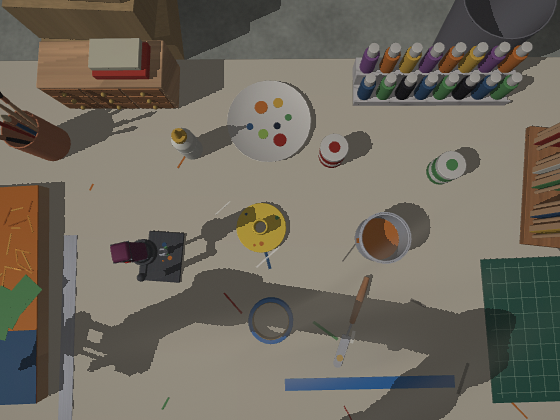

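The scene picture shows the pot at (231,169), the cover at (304,232) and the stirrer in its stand at (408,215). In the top picture they are at (384,238), (261,228) and (130,252). The yellow cover is in the middle place, the pot on the robot's right and the stand on its left. Next I'll measure from depth.

```bash
cat > h.py <<'E'
import numpy as np, cv2
from scipy.optimize import least_squares
def cloud(d,i):
    v,u=np.mgrid[0:d.shape[0],0:d.shape[1]]
    P=np.stack([(u-i["cx"])/i["fx"]*d,(v-i["cy"])/i["fy"]*d,d],-1)
    W=(P-i["t"])@i["R"]
    W[d<=0]=np.nan
    return W
def fitc(xy,r=None):
    xy=np.asarray(xy);c0=xy.mean(0)
    if r is None:
        f=least_squares(lambda p:np.hypot(*(xy-p[:2]).T)-p[2],[*c0,.05],loss='soft_l1',f_scale=.001)
    else:
        f=least_squares(lambda p:np.hypot(*(xy-p[:2]).T)-r,c0,loss='soft_l1',f_scale=.001)
    return f.x
def proj(i,X):
    c=np.asarray(X)@i["R"].T+i["t"]
    return np.stack([i["fx"]*c[...,0]/c[...,2]+i["cx"],i["fy"]*c[...,1]/c[...,2]+i["cy"]],-1)
def pix2plane(i,uv,z):
    uv=np.asarray(uv,float)
    r=np.stack([(uv[...,0]-i["cx"])/i["fx"],(uv[...,1]-i["cy"])/i["fy"],np.ones(uv.shape[:-1])],-1)@i["R"]
    o=-i["R"].T@i["t"]
    s=(z-o[2])/r[...,2]
    return (o+r*s[...,None])[...,:2]
E
python3 - <<'E'
from h import *
from cell import camera_info
for c in ["top","scene"]:
    z=np.load(c+"0.npz"); i=camera_info(c); W=cloud(z["d"],i).reshape(-1,3); 
    def near(x,y,r): return W[np.hypot(W[:,0]-x,W[:,1]-y)<r]
    b=W[(abs(W[:,2])<.02)&(abs(W[:,0]-.55)<.15)&(abs(W[:,1])<.3)];print(c,"bench",np.median(b[:,2]))
    p=near(.545,-.25,.09); k=p[(p[:,2]>.070)&(p[:,2]<.085)]; print("rim",len(k),fitc(k[:,:2]),np.median(k[:,2]))
    p=near(.57,.018,.08); k=p[(p[:,2]>.007)&(p[:,2]<.018)]; print("disc",len(k),k[:,:2].mean(0),(k[:,:2].max(0)+k[:,:2].min(0))/2,np.ptp(k[:,:2],axis=0),np.median(k[:,2]))
    k=p[(p[:,2]>.038)&(p[:,2]<.06)]; print("collar",len(k),(k[:,:2].max(0)+k[:,:2].min(0))/2,np.ptp(k[:,:2],axis=0),np.median(k[:,2]))
    p=near(.51,.23,.08); k=p[(p[:,2]>.15)]; print("handle",len(k),k.max(0),k.min(0))
    k=p[p[:,2]>k[:,2].max()-.012]; rr=cv2.minAreaRect((k[:,:2]*1000).astype(np.float32)); print(rr)
    p=near(.51,.23,.1); k=p[(p[:,2]>.002)&(p[:,2]<.012)]; print("foot",cv2.minAreaRect((k[:,:2]*1000).astype(np.float32)))
E
```

```text
top bench -2.1747264796583247e-05
rim 549 [ 0.54727133 -0.24062226  0.04898366] 0.0753659740250169
disc 1711 [0.5696869  0.01457455] [0.5694652  0.01560828] [0.1083285  0.10856196] 0.011616508280496997
collar 84 [0.56943157 0.01496812] [0.03202198 0.03242884] 0.043387128673569794
handle 703 [0.53238369 0.24793857 0.23764436] [0.49524837 0.21088826 0.15015195]
((514.5367431640625, 229.51487731933594), (32.48918914794922, 32.118099212646484), 12.483378410339355)
foot ((508.1545104980469, 229.61647033691406), (195.1026611328125, 186.9436798095703), 83.50350189208984)
scene bench -0.00010234811294894202
rim 304 [ 0.54749152 -0.24068229  0.04906812] 0.07474539476823348
disc 1071 [0.57342732 0.01754436] [0.56917455 0.01476708] [0.11281825 0.10916157] 0.011581579040647327
collar 74 [0.57010593 0.01557047] [0.03396363 0.03347538] 0.042710988982625306
handle 614 [0.53331262 0.24830895 0.23818453] [0.49643778 0.21103876 0.1503573 ]
((514.8466186523438, 230.01422119140625), (31.29389190673828, 32.262855529785156), 11.729525566101074)
foot ((513.3617553710938, 231.2301483154297), (190.833984375, 197.54360961914062), 15.236079216003418)
```

Emit:
move_arm --pt "0 -40 0 0 0 0" --pt "0 -80 0 0 0 0" --pt "0 -100 0 0 0 0" --pt "540 -100 -468 0 73 0" --pt "540 -100 -468 0 73 0" --pt "540 -100 -468 0 73 0" --pt "540 -100 -468 0 73 0" --pt "540 -100 -468 0 73 0" --pt "540 -100 -468 0 73 0" --pt "540 -100 -468 0 73 0" --pt "540 -100 -468 0 73 0" --pt "540 -100 -468 0 73 0" --pt "540 -100 -468 0 73 0" --pt "540 -100 -468 0 73 0" --pt "540 -100 -468 0 73 0" --pt "540 -100 -468 0 73 0" --pt "540 -100 -468 0 73 0" --pt "540 -100 -468 0 73 0" --pt "540 -100 -468 0 73 0" --pt "540 -100 -468 0 73 0" --claw 87

```text
time_s: 2.17
tool_pos: [0.5671, 0.019, 0.3341]
tool_rot: [-89.9, 0.0, -90.0]
force: [1.1, 0.6, -0.2]
grip_width: 0.0867
```

Emit:
move_arm --pt "0 0 0 0 0 0" --pt "0 0 0 0 0 0"

```text
time_s: 2.33
tool_pos: [0.5669, 0.0176, 0.3334]
tool_rot: [-90.0, -0.1, -90.4]
force: [-0.8, 0.0, -0.8]
grip_width: 0.087
```

Run:
```python
from h import *
from cell import env, read_camera, camera_info
o=env.get_obs();print(o["tool_pos"],o["tool_rot"],o["qpos"])
i=camera_info("wrist"); print(i["R"],-i["R"].T@i["t"])
p,d=read_camera("wrist"); cv2.imwrite("pics/w1.png",p[:,:,::-1])
W=cloud(d,i).reshape(-1,3)
p=W[np.hypot(W[:,0]-.5695,W[:,1]-.015)<.08]
for lo,hi in((.007,.018),(.038,.06)):
    k=p[(p[:,2]>lo)&(p[:,2]<hi)]; print(len(k),(k[:,:2].max(0)+k[:,:2].min(0))/2,np.ptp(k[:,:2],axis=0),np.median(k[:,2]))
```

```text
[0.56689956 0.01763513 0.33344687] [-9.00013493e+01 -6.87897801e-02 -9.04153322e+01] [-35.11757426   6.7896554   34.01871178  87.00437823  -3.72766615
  87.36870747  -1.52933979]
[[ 9.99978730e-01 -6.52194735e-03  5.96160961e-05]
 [-6.26318001e-03 -9.57672523e-01  2.87791785e-01]
 [-1.81987017e-03 -2.87786037e-01 -9.57693001e-01]] [0.56730314 0.09796155 0.48349567]
4490 [0.57029266 0.01555337] [0.10874425 0.10821339] 0.01107755775944743
242 [0.56954491 0.01552017] [0.03184641 0.03332134] 0.042774253875635604
```

View pics/w1.png

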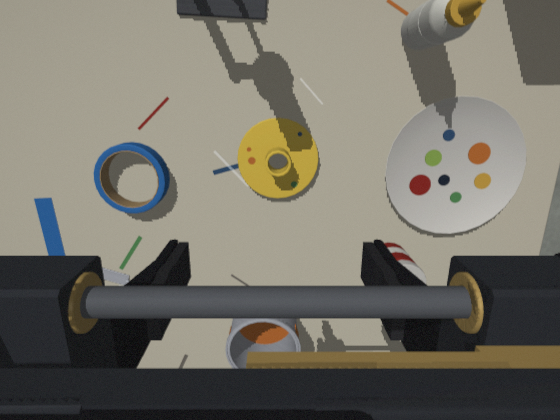

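The wrist picture shows the cover at (278,160) with its collar clear of neighbours. All three cameras agree on its centre to within about 1 mm. I'll go down to it.

Emit:
move_arm --pt "0 233 0 0 0 0" --pt "0 233 0 0 0 0" --pt "0 233 0 0 0 0" --pt "0 233 0 0 0 0" --pt "0 233 0 0 0 0" --pt "0 233 0 0 0 0" --pt "0 233 0 0 0 0" --pt "0 233 0 0 0 0" --pt "0 233 0 0 0 0" --pt "0 233 0 0 0 0" --pt "0 233 0 0 0 0"

```text
time_s: 3.3
tool_pos: [0.5681, 0.0214, 0.103]
tool_rot: [-89.8, 0.1, -90.0]
force: [-0.4, 0.4, 0.7]
grip_width: 0.0867
```

Run:
```python
from cell import env
o=env.get_obs();print(o["tool_pos"],o["tool_rot"],o["joint_velocities"].round(2))
```

```text
[0.5680521  0.02140433 0.10303542] [-8.97556740e+01  7.70693720e-02 -9.00324387e+01] [ 0.25  0.33  0.04  0.49 -0.04 -0.07  0.11]
```

Emit:
move_arm --pt "6 20 1.5 0 0 0" --pt "6 40 1.5 0 0 0" --pt "6 40 1.5 0 0 0" --pt "6 40 1.5 0 0 0" --pt "6 40 1.5 0 0 0"

```text
time_s: 3.72
tool_pos: [0.5689, 0.0151, 0.0621]
tool_rot: [-89.9, 0.0, -90.1]
force: [-0.1, -0.5, -0.5]
grip_width: 0.0867
```

Run:
```python
from h import *
from cell import env, read_camera, camera_info
for _ in range(3):
    o=env.get_obs();print(o["tool_pos"],o["tool_rot"],o["joint_velocities"].round(2))
    i=camera_info("wrist"); p,d=read_camera("wrist")
cv2.imwrite("pics/w2.png",p[:,:,::-1])
W=cloud(d,i).reshape(-1,3)
p=W[np.hypot(W[:,0]-.5695,W[:,1]-.015)<.05]
k=p[(p[:,2]>.035)&(p[:,2]<.05)]; print(len(k),(k[:,:2].max(0)+k[:,:2].min(0))/2,np.ptp(k[:,:2],axis=0),np.median(k[:,2]))
```

```text
[0.56885951 0.01505789 0.06206965] [-8.98810547e+01  3.23158472e-02 -9.00596930e+01] [-0.13 -0.39  0.17 -0.44 -0.01 -0.29  0.09]
[0.56908511 0.01512422 0.06227646] [-8.98467241e+01  4.05122428e-02 -9.00495024e+01] [ 0.04 -0.03  0.04  0.   -0.09 -0.27  0.05]
[0.56907443 0.01510783 0.06222426] [-8.98446659e+01  4.02092846e-02 -9.00514049e+01] [ 0.04  0.18 -0.09  0.25 -0.03 -0.25  0.  ]
1753 [0.56908153 0.01613694] [0.08747156 0.0340783 ] 0.04244451459194365
```

View pics/w2.png

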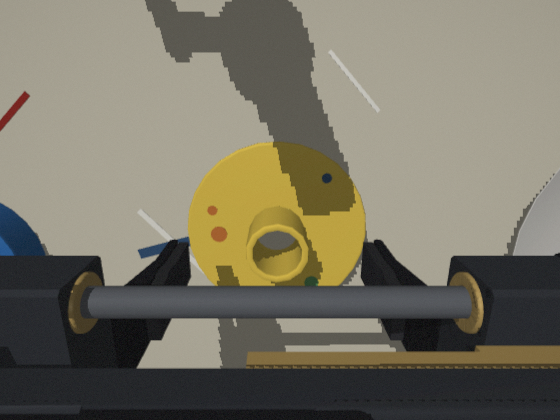

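The collar (277,250) lies between the fingers. I'll descend and grip.

Emit:
move_arm --pt "-0.5 20 0.5 0 0 0" --pt "-0.5 34 0.5 0 0 0" --pt "-0.5 34 0.5 0 0 0" --pt "-0.5 34 0.5 0 0 0"

```text
time_s: 4.2
tool_pos: [0.5682, 0.0154, 0.0267]
tool_rot: [-90.0, -0.0, -90.1]
force: [0.8, 0.9, 1.0]
grip_width: 0.0869
```

Emit:
move_arm --pt "0 0 0 0 0 0" --pt "0 0 0 0 0 0" --pt "0 0 0 0 0 0" --pt "0 0 0 0 0 0" --pt "0 0 0 0 0 0" --pt "0 0 0 0 0 0" --pt "0 0 0 0 0 0" --pt "0 0 0 0 0 0" --claw 20 --newtons 20

```text
time_s: 4.87
tool_pos: [0.5684, 0.0154, 0.0266]
tool_rot: [-90.0, 0.0, -90.1]
force: [-0.1, -0.6, 0.6]
grip_width: 0.0415
```

Emit:
move_arm --pt "0 0 0 0 0 0" --pt "0 0 0 0 0 0" --pt "0 0 0 0 0 0" --pt "0 0 0 0 0 0" --pt "0 0 0 0 0 0"

```text
time_s: 5.28
tool_pos: [0.5685, 0.0154, 0.0266]
tool_rot: [-90.0, 0.0, -90.1]
force: [0.8, 0.1, 1.2]
grip_width: 0.0339
```

Run:
```python
from cell import env
o=env.get_obs();print(o["tool_pos"],o["tool_rot"],o["force"],o["grip_width"])
```

```text
[0.56848713 0.01537007 0.02659713] [-8.99831337e+01  3.03659364e-03 -9.00613809e+01] [0.82970037 0.10920826 1.23359594] 0.03385630555300432
```

Emit:
move_arm --pt "0 -15 0 0 0 0" --pt "0 -40 0 0 0 0" --pt "0 -80 0 0 0 0" --pt "0 -120 0 0 0 0" --pt "0 -120 0 0 0 0" --pt "30 -120 -3 0 0 0" --pt "65 -120 -6 0 0 0" --pt "100 -120 -9 0 0 0" --pt "135 -120 -12 0 0 0" --pt "170 -120 -14 0 0 0" --pt "205 -120 -17 0 0 0" --pt "235 -120 -20 0 0 0" --pt "250 -120 -21 0 0 0" --pt "256 -120 -21 0 0 0" --pt "256 -120 -21 0 0 0" --pt "256 -120 -21 0 0 0" --pt "256 -120 -21 0 0 0" --pt "256 -120 -21 0 0 0"

```text
time_s: 6.78
tool_pos: [0.5477, -0.2383, 0.1463]
tool_rot: [-90.0, 0.1, -89.9]
force: [-0.6, -0.2, -1.6]
grip_width: 0.0337
```

```bash
cat > look.py <<'E'
from h import *
import sys
from cell import env, read_camera, camera_info
o=env.get_obs();print(o["tool_pos"].round(4),o["tool_rot"].round(2),o["force"].round(1),o["grip_width"],o["time_s"])
for c in sys.argv[2:]:
    i=camera_info(c); p,d=read_camera(c); cv2.imwrite(f"pics/{c}{sys.argv[1]}.png",p[:,:,::-1]); np.savez(f"{c}{sys.argv[1]}.npz",p=p,d=d,**i)
E
python3 look.py 3 scene top wrist
python3 - <<'E'
from h import *
for c in ["top","scene"]:
    z=np.load(c+"3.npz"); W=cloud(z["d"],z).reshape(-1,3)
    p=W[np.hypot(W[:,0]-.547,W[:,1]+.241)<.1]
    k=p[(p[:,2]>.123)&(p[:,2]<.14)]; print(c,len(k),k[:,:2].min(0),k[:,:2].max(0),np.median(k[:,2]),fitc(k[:,:2]) if len(k)>5 else 0)
    k=p[(p[:,2]>.065)&(p[:,2]<.085)]; print("rim",len(k),fitc(k[:,:2],.049) if len(k)>5 else 0)
E
```

```text
[ 0.5477 -0.2383  0.1463] [-9.000e+01  7.000e-02 -8.988e+01] [-0.6 -0.2 -1.6] 0.033690754874207536 6.7833
top 792 [ 0.49365011 -0.2377836 ] [ 0.59663705 -0.184201  ] 0.13153815402781377 [ 0.54826457 -0.20615946  0.02146557]
rim 85 [ 0.54696089 -0.2391952 ]
scene 684 [ 0.49200006 -0.29240679] [ 0.60112704 -0.18303867] 0.1312448776859537 [ 0.54623836 -0.23953821  0.04137601]
rim 219 [ 0.54746672 -0.24043005]
```

View pics/scene3.png

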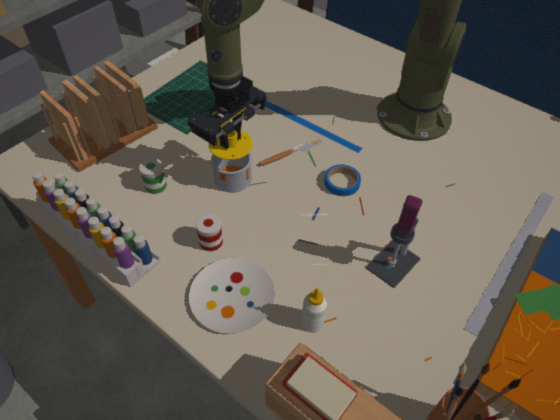

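View pics/wrist3.png

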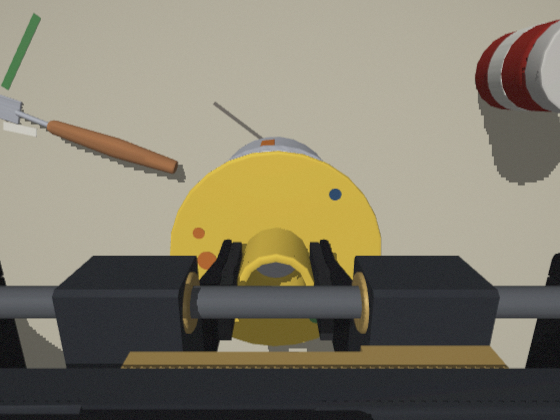

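Emit:
move_arm --pt "2 15 0 0 0 0" --pt "2 30 0 0 0 0" --pt "2 38 0 0 0 0" --pt "2 38 0 0 0 0" --pt "2 38 0 0 0 0" --pt "2 38 0 0 0 0" --pt "2 38 0 0 0 0"

```text
time_s: 7.52
tool_pos: [0.5477, -0.2429, 0.1095]
tool_rot: [-89.9, -0.0, -90.1]
force: [-0.1, -0.4, -0.6]
grip_width: 0.034
```

```bash
python3 look.py 4 scene top wrist
python3 - <<'E'
from h import *
for c in ["top","scene","wrist"]:
    z=np.load(c+"4.npz"); W=cloud(z["d"],z).reshape(-1,3)
    p=W[np.hypot(W[:,0]-.547,W[:,1]+.241)<.1]
    k=p[(p[:,2]>.088)&(p[:,2]<.1)]; print(c,len(k),k[:,:2].min(0),k[:,:2].max(0),np.median(k[:,2]))
    A=np.c_[k[:,:2],np.ones(len(k))]; print("tilt",np.linalg.lstsq(A,k[:,2],rcond=None)[0][:2])
E
```

```text
[ 0.5477 -0.2429  0.1095] [-8.991e+01 -2.000e-02 -9.006e+01] [-0.1 -0.4 -0.6] 0.03395846795657587 7.5167
top 711 [ 0.49994229 -0.23937098] [ 0.59638704 -0.18862422] 0.094524645301034
tilt [ 0.00098261 -0.00442666]
scene 627 [ 0.49260093 -0.29296173] [ 0.60277146 -0.18877994] 0.09443688021499741
tilt [0.00201685 0.00012539]
wrist 18786 [ 0.49307388 -0.29707654] [ 0.60177606 -0.1874279 ] 0.09372667020761602
tilt [ 0.00185764 -0.00278935]
```

Emit:
move_arm --pt "-2 2 0 0 0 0" --pt "-2 5 0 0 0 0" --pt "-2 8 0 0 0 0" --pt "-2 10 0 0 0 0" --pt "-2 10 0 0 0 0" --pt "-2 10 0 0 0 0"

```text
time_s: 8.17
tool_pos: [0.5469, -0.2406, 0.0983]
tool_rot: [-90.0, 0.0, -90.1]
force: [0.7, 0.4, -0.6]
grip_width: 0.0342
```

```bash
python3 look.py 5 scene wrist
python3 - <<'E'
from h import *
for c in ["scene","wrist"]:
    z=np.load(c+"5.npz"); W=cloud(z["d"],z).reshape(-1,3)
    p=W[np.hypot(W[:,0]-.547,W[:,1]+.241)<.1]
    k=p[(p[:,2]>.080)&(p[:,2]<.09)]; print(c,len(k),k[:,:2].min(0),k[:,:2].max(0),np.median(k[:,2]))
E
```

```text
[ 0.5469 -0.2406  0.0983] [-90.03   0.   -90.07] [ 0.7  0.4 -0.6] 0.03415345584513215 8.1667
scene 602 [ 0.49093388 -0.28731614] [ 0.60091225 -0.1859411 ] 0.08308117342690996
wrist 18900 [ 0.49249088 -0.2957021 ] [ 0.60121937 -0.18515331] 0.0828380317845824
```

View pics/scene5.png

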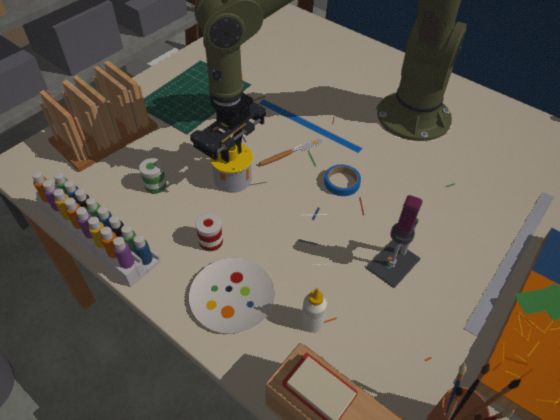

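The cover at (231,156) is over the pot with no force, so the lip has entered. I'll creep down the last 3-4 mm.

Emit:
move_arm --pt "0 1 0.5 0 0 0" --pt "0 2 0.5 0 0 0" --pt "0 3 0.5 0 0 0" --pt "0 4 0.5 0 0 0" --pt "0 4 0.5 0 0 0" --pt "0 4 0.5 0 0 0" --pt "0 4 0.5 0 0 0"

```text
time_s: 8.85
tool_pos: [0.5476, -0.2406, 0.0946]
tool_rot: [-90.0, 0.0, -90.1]
force: [-0.4, -0.1, -0.0]
grip_width: 0.0339
```

```bash
cat > m.py <<'E'
from h import *
import sys
for c in sys.argv[2:]:
    z=np.load(c+sys.argv[1]+".npz"); W=cloud(z["d"],z).reshape(-1,3)
    p=W[np.hypot(W[:,0]-.547,W[:,1]+.241)<.1]
    k=p[(p[:,2]>.076)&(p[:,2]<.088)]; A=np.c_[k[:,:2],np.ones(len(k))]; print(c,len(k),k[:,:2].min(0),k[:,:2].max(0),np.median(k[:,2]),np.linalg.lstsq(A,k[:,2],rcond=None)[0][:2])
E
python3 look.py 6 scene wrist; python3 m.py 6 scene wrist
E
```

```text
[ 0.5476 -0.2406  0.0946] [-8.999e+01  1.000e-02 -9.006e+01] [-0.4 -0.1 -0. ] 0.033942090511526135 8.85
scene 612 [ 0.49077633 -0.28884208] [ 0.60134425 -0.1855942 ] 0.07957220033743297 [-0.00105433  0.00134355]
wrist 19097 [ 0.49331953 -0.29529627] [ 0.60161218 -0.18499152] 0.0790381512076205 [ 4.42898720e-05 -4.71773421e-03]bash: E: command not found
```

Emit:
move_arm --pt "0 0.5 0 0 0 0" --pt "0 1 0 0 0 0" --pt "0 1.5 0 0 0 0" --pt "0 1.5 0 0 0 0" --pt "0 1.5 0 0 0 0"

```text
time_s: 9.37
tool_pos: [0.5476, -0.2407, 0.0945]
tool_rot: [-90.0, 0.1, -90.1]
force: [-3.8, 2.6, 9.2]
grip_width: 0.0338
```

```bash
python3 look.py 7 scene wrist; python3 m.py 7 scene wrist
```

```text
[ 0.5476 -0.2407  0.0945] [-8.998e+01  5.000e-02 -9.007e+01] [-3.8  2.6  9.2] 0.03381361421674849 9.3667
scene 615 [ 0.4913797  -0.28802749] [ 0.60072549 -0.18508818] 0.07951235507356158 [ 0.00014211 -0.00192446]
wrist 19129 [ 0.49302869 -0.29480913] [ 0.60163422 -0.18505896] 0.07903257452027579 [-0.00048457 -0.0047895 ]
```

View pics/wrist7.png

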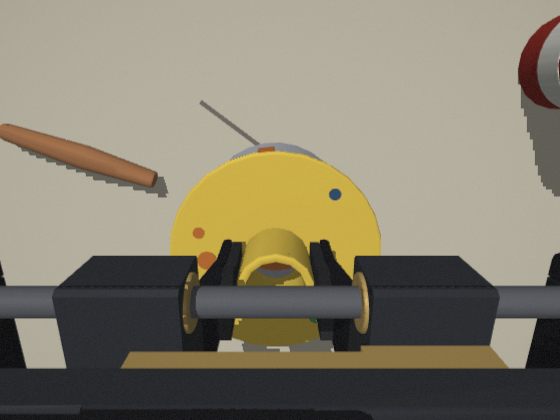

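Contact is 9 N at exactly the seat height (disc top about 80 mm), so the cover is seated. I'll ease off, then open.

Emit:
move_arm --pt "0 -1 0 0 0 0" --pt "0 -1 0 0 0 0" --pt "0 -1 0 0 0 0"

```text
time_s: 9.72
tool_pos: [0.5478, -0.2407, 0.0946]
tool_rot: [-90.0, 0.0, -90.1]
force: [-2.1, 0.6, 6.4]
grip_width: 0.0339
```

Emit:
move_arm --pt "0 0 0 0 0 0" --pt "0 0 0 0 0 0" --pt "0 0 0 0 0 0" --pt "0 0 0 0 0 0" --pt "0 0 0 0 0 0" --pt "0 0 0 0 0 0" --pt "0 0 0 0 0 0" --pt "0 0 0 0 0 0" --claw 80

```text
time_s: 10.38
tool_pos: [0.5476, -0.2406, 0.094]
tool_rot: [-90.0, 0.0, -90.1]
force: [-0.8, -0.6, 0.4]
grip_width: 0.0767
```

```bash
python3 look.py 8 scene wrist; python3 m.py 8 scene wrist
```

```text
[ 0.5476 -0.2406  0.094 ] [-90.     0.   -90.06] [-0.8 -0.6  0.4] 0.07666625791826023 10.3833
scene 592 [ 0.4930869  -0.27519133] [ 0.60191699 -0.18446986] 0.07965789646525358 [-0.00098774 -0.02120309]
wrist 21822 [ 0.49296991 -0.29503776] [ 0.60190211 -0.18539216] 0.07904532469059657 [-0.00045246 -0.00305841]
```

Emit:
move_arm --pt "0 -10 0 0 0 0" --pt "0 -30 0 0 0 0" --pt "0 -60 0 0 0 0" --pt "0 -100 0 0 0 0" --pt "0 -140 0 0 0 0" --pt "0 -180 0 0 0 0" --pt "0 -220 0 0 0 0" --pt "0 -240 0 0 0 0" --pt "0 -240 0 0 0 0" --pt "0 -240 0 0 0 0" --claw 87

```text
time_s: 11.32
tool_pos: [0.5479, -0.2412, 0.336]
tool_rot: [-89.8, -0.0, -90.1]
force: [-0.5, 0.5, -1.0]
grip_width: 0.0867
```

```bash
python3 look.py 9 scene top wrist; python3 m.py 9 scene top wrist
cat > collar.py <<'E'
from h import *
import sys
n=sys.argv[1]
for c in sys.argv[2:]:
    z=np.load(c+n+".npz"); W=cloud(z["d"],z); p=z["p"].astype(int)
    y=(p[...,0]>110)&(p[...,1]>80)&(p[...,2]<0.45*p[...,0])
    m=(np.hypot(W[...,0]-.547,W[...,1]+.241)<.06)
    for nm,lo,hi,zz,r in (("top",.106,.118,.112,.017),("disc",.074,.088,.080,.055)):
        k=(m&(W[...,2]>lo)&(W[...,2]<hi)).astype(np.uint8)
        cs,_=cv2.findContours(k,cv2.RETR_EXTERNAL,cv2.CHAIN_APPROX_NONE)
        if not cs: continue
        q=max(cs,key=len)[:,0]; xy=pix2plane(z,q,zz); print(c,nm,len(xy),fitc(xy),"fixr",fitc(xy,r))
        q=W[k>0]; print("   bbox",(q.min(0)+q.max(0))/2)
E
python3 collar.py 9 scene top wrist
```

```text
[ 0.5479 -0.2412  0.336 ] [-8.981e+01 -4.000e-02 -9.008e+01] [-0.5  0.5 -1. ] 0.08666259987126333 11.3167
scene 832 [ 0.49256877 -0.29521176] [ 0.60209102 -0.18573651] 0.07960474652288618 [0.00319895 0.00252406]
top 2066 [ 0.49378456 -0.29509693] [ 0.60234386 -0.18686101] 0.07964209159083346 [-0.00012659 -0.00014275]
wrist 5988 [ 0.49345191 -0.29498133] [ 0.60245462 -0.18598999] 0.07910354179780152 [-0.0001992   0.00023739]
scene top 34 [ 0.5489925  -0.23905653  0.01681184] fixr [ 0.54899337 -0.23901774]
   bbox [ 0.54753598 -0.24048115  0.11052505]
scene disc 104 [ 0.54820777 -0.23967729  0.05398242] fixr [ 0.54818787 -0.23979654]
   bbox [ 0.5473299  -0.24153884  0.08123303]
top top 48 [ 0.54798924 -0.24045057  0.01602712] fixr [ 0.54791835 -0.24042744]
   bbox [ 0.54762714 -0.24055945  0.11078255]
top disc 154 [ 0.5476474  -0.24049053  0.05376813] fixr [ 0.54769239 -0.24048677]
   bbox [ 0.54806421 -0.24097897  0.08132428]
wrist top 86 [ 0.54786804 -0.23961325  0.01629038] fixr [ 0.54786473 -0.23962774]
   bbox [ 0.54793374 -0.23999753  0.10973685]
wrist disc 263 [ 0.54782504 -0.23978387  0.05387954] fixr [ 0.54782936 -0.23987351]
   bbox [ 0.54795326 -0.24048566  0.08188602]
```

View pics/wrist9.png

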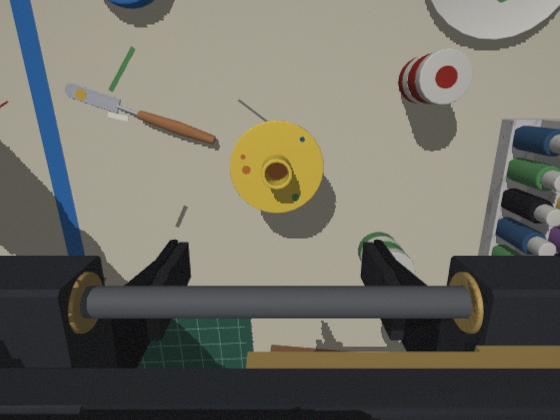

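The cover at (277,167) sits level on the pot (slope below 0.003) and all cameras put its centre near (0.5478, -0.2404). Now the stirrer.

Emit:
move_arm --pt "-30 0 -2 0 0 0" --pt "-70 0 -5 0 -2 0" --pt "-110 0 -8 0 -4 0" --pt "-150 0 -11 0 -6 0" --pt "-190 0 -14 0 -8 0" --pt "-230 0 -17 0 -10 0" --pt "-270 0 -20 0 -12 0" --pt "-310 0 -22 0 -12 0" --pt "-350 0 -25 0 -12 0" --pt "-390 0 -28 0 -12 0" --pt "-430 0 -31 0 -12 0" --pt "-460 0 -33 0 -12 0" --pt "-471 0 -33 0 -12 0" --pt "-471 0 -33 0 -12 0" --pt "-471 0 -33 0 -12 0" --pt "-471 0 -33 0 -12 0" --pt "-471 0 -33 0 -12 0"

```text
time_s: 12.88
tool_pos: [0.5158, 0.2277, 0.3341]
tool_rot: [-90.0, -0.0, -78.3]
force: [-0.3, 0.5, 0.1]
grip_width: 0.087
```

```bash
python3 look.py 10 wrist scene top
python3 - <<'E'
from h import *
for c in ["wrist","top","scene"]:
    z=np.load(c+"10.npz"); W=cloud(z["d"],z).reshape(-1,3)
    p=W[np.hypot(W[:,0]-.515,W[:,1]-.230)<.035]
    k=p[(p[:,2]>.226)&(p[:,2]<.245)]; 
    if len(k)>5: print(c,len(k),cv2.minAreaRect((k[:,:2]*1000).astype(np.float32)),np.median(k[:,2]))
E
```

```text
[0.5158 0.2277 0.3341] [-9.000e+01 -3.000e-02 -7.829e+01] [-0.3  0.5  0.1] 0.08703071458309146 12.8833
wrist 1685 ((513.8240356445312, 231.24929809570312), (32.241939544677734, 31.802261352539062), 13.790898323059082) 0.2334373620818317
top 372 ((514.4827880859375, 229.5055389404297), (32.45656204223633, 31.83376693725586), 13.632152557373047) 0.23373079502204452
scene 224 ((514.1651611328125, 229.94879150390625), (33.059364318847656, 31.84914779663086), 12.846607208251953) 0.23351730387725658
```

View pics/wrist10.png

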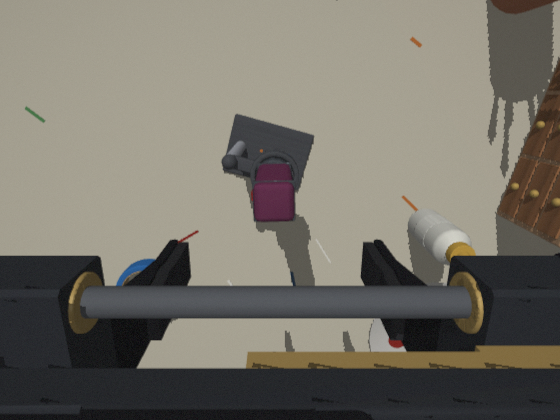

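The wrist picture shows the square handle at (273,193), roughly in line with the jaws. I'll trim the pose and descend around it.

Emit:
move_arm --pt "-2.6 0 -1 0 -1 0" --pt "-2.6 30 -1 0 -1 0" --pt "-2.6 60 -1 0 -1 0" --pt "-2.6 80 -1 0 -1 0" --pt "-2.6 80 -1 0 -1 0" --pt "-2.6 80 -1 0 -1 0" --pt "-2.6 80 -1 0 -1 0"

```text
time_s: 13.62
tool_pos: [0.5143, 0.233, 0.2558]
tool_rot: [-89.9, 0.0, -77.1]
force: [0.5, 0.3, -0.1]
grip_width: 0.0871
```

```bash
python3 look.py 11 wrist
python3 - <<'E'
from h import *
for c in ["wrist"]:
    z=np.load(c+"11.npz"); W=cloud(z["d"],z).reshape(-1,3)
    p=W[np.hypot(W[:,0]-.515,W[:,1]-.230)<.03]
    k=p[(p[:,2]>.226)&(p[:,2]<.245)]; 
    if len(k)>5: print(c,len(k),cv2.minAreaRect((k[:,:2]*1000).astype(np.float32)),np.median(k[:,2]))
E
```

```text
[0.5143 0.233  0.2558] [-8.987e+01  4.000e-02 -7.705e+01] [ 0.5  0.3 -0.1] 0.08711599797149569 13.6167
wrist 3180 ((513.837158203125, 231.21231079101562), (32.35428237915039, 32.5712890625), 13.238127708435059) 0.2334220675928853
```

View pics/wrist11.png

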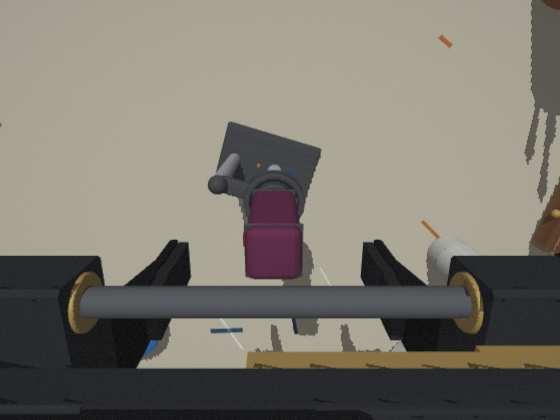

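Aligned, with the handle top at (274,250). I'll continue down and grip.

Emit:
move_arm --pt "2.3 20 -0.5 0 0 0" --pt "2.3 40 -0.5 0 0 0" --pt "2.3 60 -0.5 0 0 0" --pt "2.3 70 -0.5 0 0 0" --pt "2.3 70 -0.5 0 0 0" --pt "2.3 70 -0.5 0 0 0"

```text
time_s: 14.17
tool_pos: [0.5141, 0.2307, 0.1851]
tool_rot: [-89.9, 0.0, -77.1]
force: [0.6, 0.6, 0.5]
grip_width: 0.0871
```

```bash
python3 look.py 12 wrist scene
```

```text
[0.5141 0.2307 0.1851] [-8.993e+01  2.000e-02 -7.705e+01] [0.6 0.6 0.5] 0.08709095342194377 14.1667
```

View pics/scene12.png

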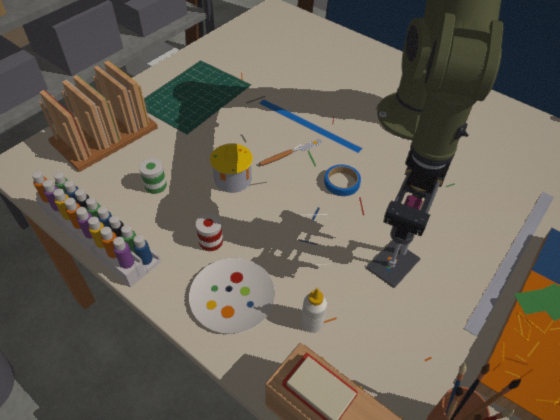

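Emit:
move_arm --pt "0 0 0 0 0 0" --pt "0 0 0 0 0 0" --pt "0 0 0 0 0 0" --pt "0 0 0 0 0 0" --pt "0 0 0 0 0 0" --pt "0 0 0 0 0 0" --pt "0 0 0 0 0 0" --pt "0 0 0 0 0 0" --pt "0 0 0 0 0 0" --pt "0 0 0 0 0 0" --pt "0 0 0 0 0 0" --pt "0 0 0 0 0 0" --pt "0 0 0 0 0 0" --pt "0 0 0 0 0 0" --claw 15 --newtons 40

```text
time_s: 15.43
tool_pos: [0.5136, 0.2304, 0.184]
tool_rot: [-90.0, 0.0, -77.1]
force: [0.7, -0.3, -1.6]
grip_width: 0.0306
```

```bash
python3 look.py 13
```

```text
[0.5136 0.2304 0.184 ] [-89.99   0.   -77.06] [ 0.7 -0.3 -1.6] 0.030646282659252986 15.4333
```

Emit:
move_arm --pt "0 -5 0 0 0 0" --pt "0 -20 0 0 0 0" --pt "0 -40 0 0 0 0" --pt "0 -65 0 0 0 0" --pt "0 -90 0 0 0 0" --pt "0 -115 0 0 0 0" --pt "0 -140 0 0 0 0" --pt "0 -155 0 0 0 0" --pt "0 -160 0 0 0 0" --pt "0 -160 0 0 0 0" --pt "0 -160 0 0 0 0" --pt "0 -160 0 0 0 0"

```text
time_s: 16.43
tool_pos: [0.5129, 0.2302, 0.3423]
tool_rot: [-90.2, -0.0, -77.1]
force: [0.1, -0.3, -1.1]
grip_width: 0.0308
```

```bash
python3 look.py 14 scene wrist
```

```text
[0.5129 0.2302 0.3423] [-9.016e+01 -5.000e-02 -7.706e+01] [ 0.1 -0.3 -1.1] 0.030750483207037597 16.4333
```

View pics/scene14.png

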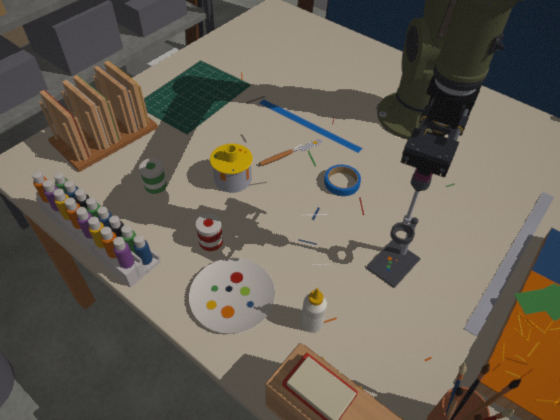

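View pics/wrist14.png

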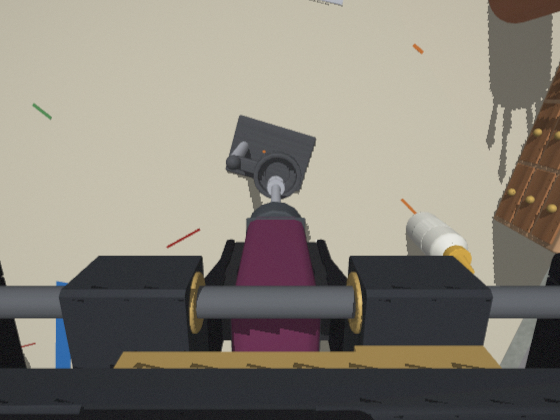

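The stirrer is out of the socket, its tip about 166 mm up (head at (408,228) in the scene picture). I'll carry it over the cover smoothly.

Emit:
move_arm --pt "15 0 -2.3 0 0 0" --pt "40 0 -6 0 0 0" --pt "70 0 -10.7 0 0 0" --pt "105 0 -16 0 0 0" --pt "140 0 -21.4 0 0 0" --pt "175 0 -26.8 0 0 0" --pt "210 0 -32 0 0 0" --pt "245 0 -37.4 0 0 0" --pt "280 0 -42.8 0 0 0" --pt "315 0 -48 0 0 0" --pt "350 0 -53.5 0 0 0" --pt "385 0 -58.8 0 0 0" --pt "415 0 -63.4 0 0 0" --pt "440 0 -67.2 0 0 0" --pt "457 0 -69.8 0 0 0" --pt "466 0 -71 0 0 0" --pt "466 0 -71 0 0 0" --pt "466 0 -71 0 0 0" --pt "466 0 -71 0 0 0" --pt "466 0 -71 0 0 0"

```text
time_s: 18.2
tool_pos: [0.5491, -0.2378, 0.344]
tool_rot: [-90.0, 0.1, -76.9]
force: [-0.1, 0.6, -1.6]
grip_width: 0.0305
```

```bash
python3 look.py 15 scene wrist top
cat > st.py <<'E'
from h import *
import sys
n=sys.argv[1]; lo=float(sys.argv[2]); hi=float(sys.argv[3])
for c in sys.argv[4:]:
    z=np.load(c+n+".npz"); W=cloud(z["d"],z).reshape(-1,3)
    p=W[np.hypot(W[:,0]-.547,W[:,1]+.241)<.03]; k=p[(p[:,2]>lo)&(p[:,2]<hi)]
    for a in np.arange(lo,hi,.01):
        q=k[(k[:,2]>=a)&(k[:,2]<a+.01)]
        if len(q)>2: print(c,a.round(3),len(q),q.mean(0).round(4),np.ptp(q,axis=0).round(3))
E
python3 st.py 15 .13 .32 scene
```

```text
[ 0.5491 -0.2378  0.344 ] [-8.998e+01  7.000e-02 -7.690e+01] [-0.1  0.6 -1.6] 0.030454887475215596 18.2
scene 0.16 7 [ 0.5525 -0.2351  0.1679] [0.008 0.011 0.004]
scene 0.17 20 [ 0.5514 -0.2359  0.1733] [0.013 0.012 0.008]
scene 0.18 26 [ 0.5506 -0.2362  0.1838] [0.014 0.014 0.009]
scene 0.19 14 [ 0.5504 -0.2356  0.1948] [0.008 0.006 0.009]
scene 0.2 10 [ 0.551  -0.2365  0.2054] [0.004 0.005 0.009]
scene 0.21 8 [ 0.5507 -0.2353  0.2147] [0.007 0.005 0.006]
scene 0.22 14 [ 0.5507 -0.2358  0.2245] [0.006 0.008 0.009]
scene 0.23 16 [ 0.5502 -0.2367  0.2347] [0.009 0.007 0.009]
scene 0.24 8 [ 0.5503 -0.2363  0.2455] [0.006 0.004 0.008]
scene 0.25 14 [ 0.5508 -0.2364  0.2557] [0.006 0.007 0.009]
scene 0.26 13 [ 0.5501 -0.2365  0.2651] [0.008 0.008 0.009]
scene 0.27 11 [ 0.5537 -0.2336  0.2762] [0.014 0.011 0.008]
scene 0.28 24 [ 0.559  -0.2294  0.2876] [0.025 0.027 0.006]
scene 0.29 58 [ 0.5577 -0.2287  0.2944] [0.026 0.03  0.01 ]
scene 0.3 68 [ 0.5568 -0.2302  0.304 ] [0.032 0.028 0.01 ]
scene 0.31 75 [ 0.5561 -0.2303  0.3152] [0.038 0.03  0.009]
```

View pics/scene15.png

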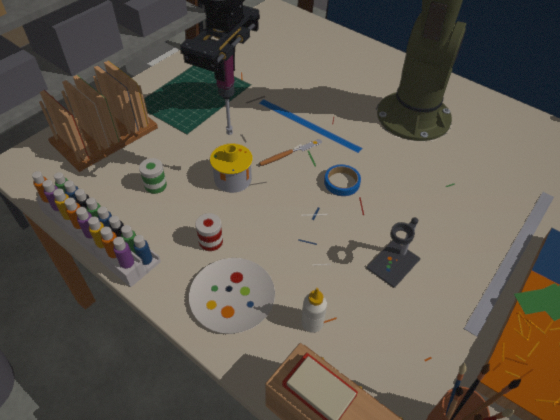

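View pics/wrist15.png

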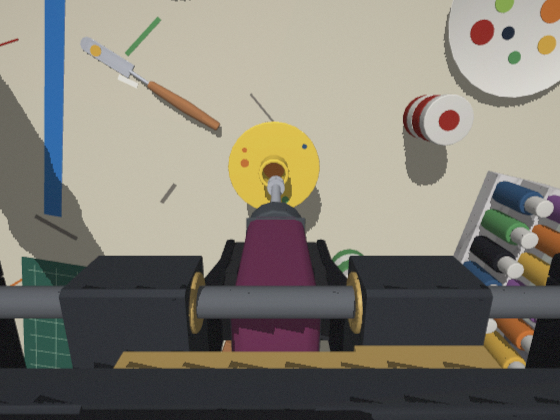

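View pics/top15.png

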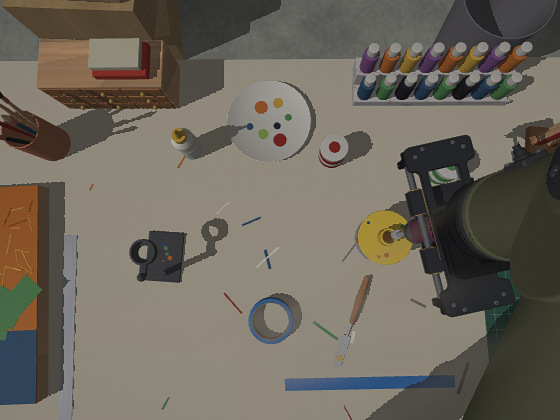

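The shaft hangs vertical above the collar (scene: head (229,132), collar (232,152)). I'll centre it and lower until the tip is just above the collar, then look again.

Emit:
move_arm --pt "2 0 -2 0 0 0" --pt "2 10 -2 0 0 0" --pt "2 20 -2 0 0 0" --pt "2 30 -2 0 0 0" --pt "2 38 -2 0 0 0" --pt "2 38 -2 0 0 0" --pt "2 38 -2 0 0 0" --pt "2 38 -2 0 0 0" --pt "2 38 -2 0 0 0"

```text
time_s: 19.1
tool_pos: [0.5475, -0.2423, 0.3066]
tool_rot: [-90.0, -0.0, -77.1]
force: [0.8, -0.6, -1.8]
grip_width: 0.0314
```

```bash
python3 look.py 16 scene wrist top
python3 st.py 16 .09 .25 scene
python3 - <<'E'
from h import *
for c in ["scene","top","wrist"]:
    z=np.load(c+"16.npz"); p=z["p"]
    a=proj(z,np.array([.5476,-.2403,.125])).round().astype(int); print(c,a)
    x0=max(0,min(560-80,a[0]-40)); y0=max(0,min(420-60,a[1]-35))
    cv2.imwrite(f"pics/{c}16z.png",cv2.resize(p[y0:y0+60,x0:x0+80,::-1],(800,600),interpolation=cv2.INTER_NEAREST)); print(x0,y0)
E
```

```text
[ 0.5475 -0.2423  0.3066] [-8.995e+01 -3.000e-02 -7.706e+01] [ 0.8 -0.6 -1.8] 0.03139248511775353 19.1
scene 0.09 56 [ 0.5497 -0.2381  0.0947] [0.033 0.033 0.01 ]
scene 0.1 79 [ 0.5482 -0.24    0.1054] [0.036 0.035 0.01 ]
scene 0.11 34 [ 0.5489 -0.2401  0.1116] [0.032 0.033 0.004]
scene 0.13 22 [ 0.5496 -0.2396  0.1344] [0.016 0.012 0.009]
scene 0.14 25 [ 0.5492 -0.241   0.1456] [0.018 0.015 0.009]
scene 0.15 12 [ 0.5482 -0.2417  0.1553] [0.007 0.005 0.01 ]
scene 0.16 9 [ 0.5489 -0.2415  0.1663] [0.006 0.004 0.007]
scene 0.17 9 [ 0.5483 -0.2412  0.1756] [0.006 0.005 0.009]
scene 0.18 10 [ 0.5488 -0.2409  0.1855] [0.007 0.008 0.008]
scene 0.19 12 [ 0.5489 -0.241   0.1941] [0.009 0.007 0.009]
scene 0.2 11 [ 0.5488 -0.241   0.204 ] [0.006 0.008 0.008]
scene 0.21 12 [ 0.549  -0.2413  0.2155] [0.005 0.007 0.009]
scene 0.22 13 [ 0.5483 -0.2415  0.2255] [0.006 0.007 0.009]
scene 0.23 8 [ 0.5514 -0.2384  0.2364] [0.007 0.008 0.009]
scene 0.24 16 [ 0.5541 -0.2348  0.247 ] [0.027 0.022 0.009]
scene [230 145]
190 110
top [390 236]
350 201
wrist [275 181]
235 146
```

View pics/scene16z.png

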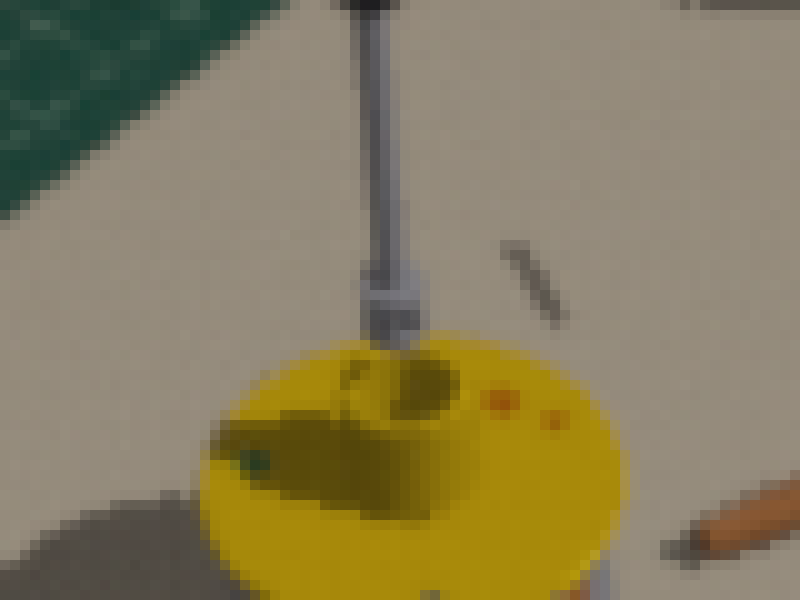

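View pics/wrist16z.png

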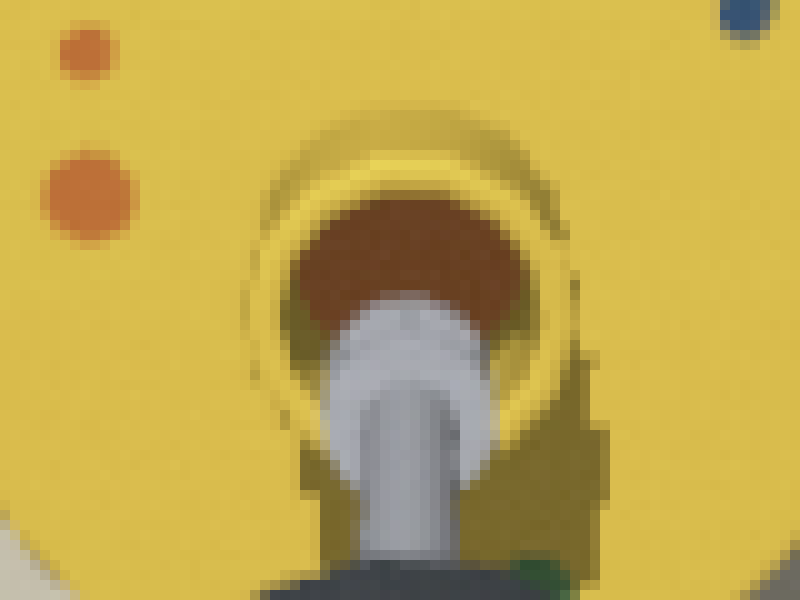

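View pics/top16z.png

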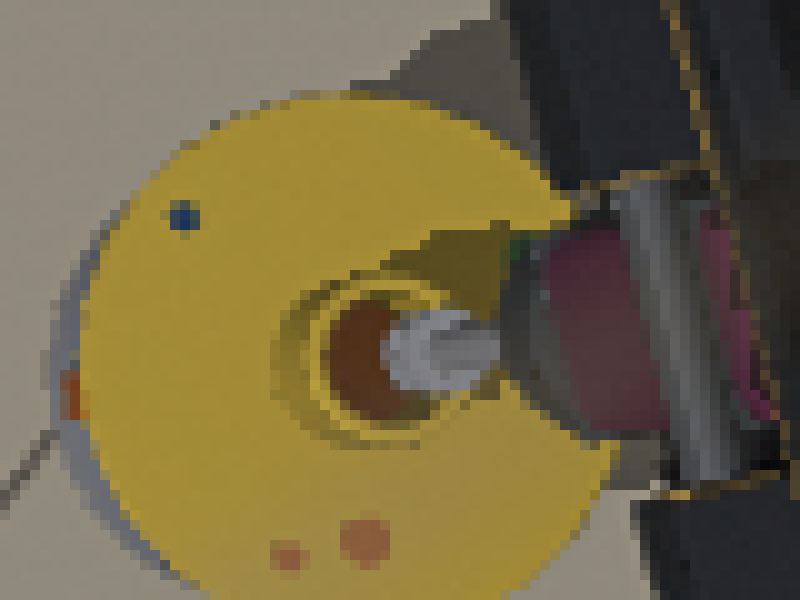

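The wrist view has the shaft (x about 276) centred in the bore along the jaw direction. Along the finger-plane direction the numbers say it is about 2 mm too far toward -y. I'll trim that and let it settle.

Emit:
move_arm --pt "-2 0 0 0 0 0" --pt "-2 0 0 0 0 0" --pt "-2 0 0 0 0 0" --pt "-2 0 0 0 0 0" --pt "-2 0 0 0 0 0" --pt "-2 0 0 0 0 0"

```text
time_s: 19.75
tool_pos: [0.5468, -0.2401, 0.3061]
tool_rot: [-90.0, 0.0, -77.1]
force: [0.3, 0.8, -2.0]
grip_width: 0.0311
```

```bash
python3 look.py 17 scene wrist top; python3 look.py 17b
cat > ax.py <<'E'
# fit vertical-ish cylinder axis (r=4) to silhouette in image: shaft midline per camera
from h import *
import sys
n=sys.argv[1]; lo=float(sys.argv[2]); hi=float(sys.argv[3])
for c in ["scene"]:
    z=np.load(c+n+".npz"); W=cloud(z["d"],z)
    m=(np.hypot(W[...,0]-.547,W[...,1]+.241)<.015)&(W[...,2]>lo)&(W[...,2]<hi)
    # bore/collar lateral centre: collar top pixels
    rows=[]
    for v in np.where(m.any(1))[0]:
        us=np.where(m[v])[0]; rows.append((us.mean(),v,len(us)))
    rows=np.array(rows)
    # lateral residual vs vertical line at reference (x0,y0)
    x0,y0=.5478,-.2403
    zz=np.linspace(lo,hi,60); pr=proj(z,np.stack([np.full(60,x0),np.full(60,y0),zz],1))
    o=np.argsort(pr[:,1]); ref=np.interp(rows[:,1],pr[o,1],pr[o,0])
    depth=1.1; s=np.median(z["d"][m])/float(z["fx"])*1000
    res=(rows[:,0]-ref)*s
    L=z["R"][0][:2]; print(c,"lateral mm of shaft from ref (axis dir",L.round(2),") mean",res.mean().round(2),"slope(mm/row)",np.polyfit(rows[:,1],res,1)[0].round(3),len(res))
    t=(np.hypot(W[...,0]-.547,W[...,1]+.241)<.025)&(W[...,2]>.085)&(W[...,2]<.11)
    rr=[]
    pr=proj(z,np.stack([np.full(60,x0),np.full(60,y0),np.linspace(.08,.115,60)],1)); o=np.argsort(pr[:,1])
    for v in np.where(t.any(1))[0]:
        us=np.where(t[v])[0]
        if us.max()-us.min()>12: rr.append(((us.min()+us.max())/2-np.interp(v,pr[o,1],pr[o,0]))*s)
    print("  collar lateral",np.round(rr,1),np.mean(rr))
E
python3 ax.py 17 .15 .22
python3 st.py 17 .15 .22 scene
python3 - <<'E'
from h import *
for c in ["wrist"]:
    z=np.load(c+"17.npz"); p=z["p"]
    cv2.imwrite(f"pics/{c}17z.png",cv2.resize(p[146:206,235:315,::-1],(800,600),interpolation=cv2.INTER_NEAREST))
E
```

```text
[ 0.5468 -0.2401  0.3061] [-89.99   0.   -77.06] [ 0.3  0.8 -2. ] 0.031064813702899364 19.75
[ 0.5468 -0.2402  0.306 ] [-90.     0.   -77.06] [-0.1  0.9 -2. ] 0.031025787270055546 19.9
scene lateral mm of shaft from ref (axis dir [-0.64  0.77] ) mean 0.82 slope(mm/row) -0.022 23
  collar lateral [ 0.4  0.2 -0. ] 0.16521877188372386
scene 0.15 11 [ 0.5481 -0.2395  0.1552] [0.006 0.006 0.009]
scene 0.16 8 [ 0.5482 -0.2394  0.1655] [0.005 0.006 0.007]
scene 0.17 9 [ 0.5481 -0.2386  0.1753] [0.005 0.008 0.009]
scene 0.18 14 [ 0.5476 -0.2383  0.1853] [0.007 0.007 0.01 ]
scene 0.19 11 [ 0.5484 -0.2392  0.1953] [0.009 0.007 0.009]
scene 0.2 8 [ 0.5479 -0.2384  0.2041] [0.004 0.006 0.009]
scene 0.21 12 [ 0.5484 -0.2384  0.2147] [0.008 0.01  0.008]
```

View pics/wrist17z.png

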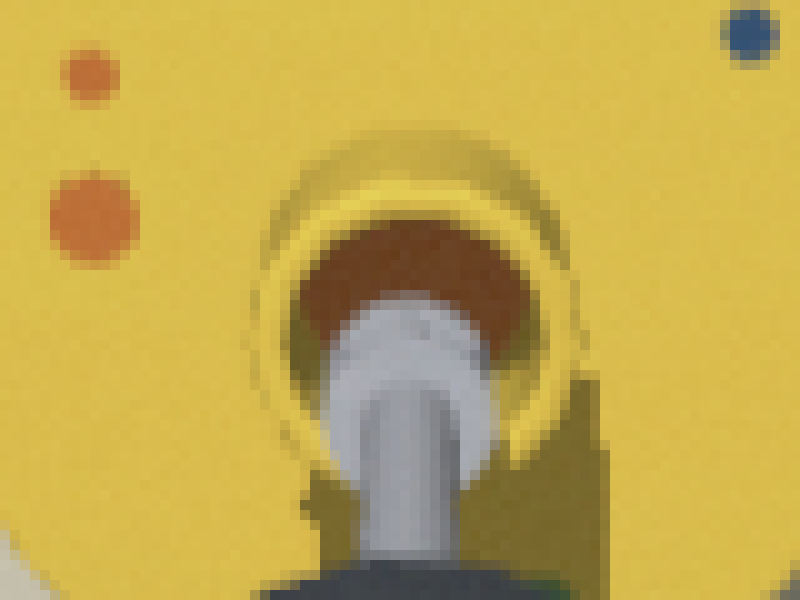

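Shaft at 410 and bore centre at about 417 in the zoomed wrist view mean +0.8 mm is needed along the jaw axis. TCP and scene agree. I'll trim, then descend slowly in stages.

Emit:
move_arm --pt "0 0 0.8 0 0 0" --pt "0 0 0.8 0 0 0" --pt "0 3 0.8 0 0 0" --pt "0 6 0.8 0 0 0" --pt "0 10 0.8 0 0 0" --pt "0 10 0.8 0 0 0" --pt "0 10 0.8 0 0 0" --pt "0 10 0.8 0 0 0"

```text
time_s: 20.57
tool_pos: [0.5475, -0.2399, 0.296]
tool_rot: [-90.0, 0.0, -77.1]
force: [0.3, -0.7, -1.3]
grip_width: 0.0305
```

```bash
python3 look.py 18 scene wrist top; python3 ax.py 18 .145 .21;python3 st.py 18 .15 .20 scene
python3 - <<'E'
from h import *
for c,x,y in [("wrist",235,150),("top",350,201)]:
    z=np.load(c+"18.npz"); p=z["p"].copy()
    P=cv2.resize(p[y:y+60,x:x+80,::-1],(800,600),interpolation=cv2.INTER_NEAREST)
    cv2.imwrite(f"pics/{c}18z.png",P)
E
```

```text
[ 0.5475 -0.2399  0.296 ] [-90.     0.   -77.06] [ 0.3 -0.7 -1.3] 0.030537457653100206 20.5667
scene lateral mm of shaft from ref (axis dir [-0.64  0.77] ) mean 0.41 slope(mm/row) -0.01 22
  collar lateral [ 0.4  0.2 -0. ] 0.16587171284129235
scene 0.15 12 [ 0.5497 -0.2385  0.1557] [0.007 0.007 0.01 ]
scene 0.16 9 [ 0.5479 -0.2388  0.1662] [0.007 0.005 0.009]
scene 0.17 8 [ 0.5485 -0.2386  0.1753] [0.007 0.009 0.004]
scene 0.18 14 [ 0.5483 -0.2391  0.184 ] [0.007 0.005 0.01 ]
scene 0.19 10 [ 0.5481 -0.2392  0.195 ] [0.006 0.006 0.008]
```

View pics/wrist18z.png

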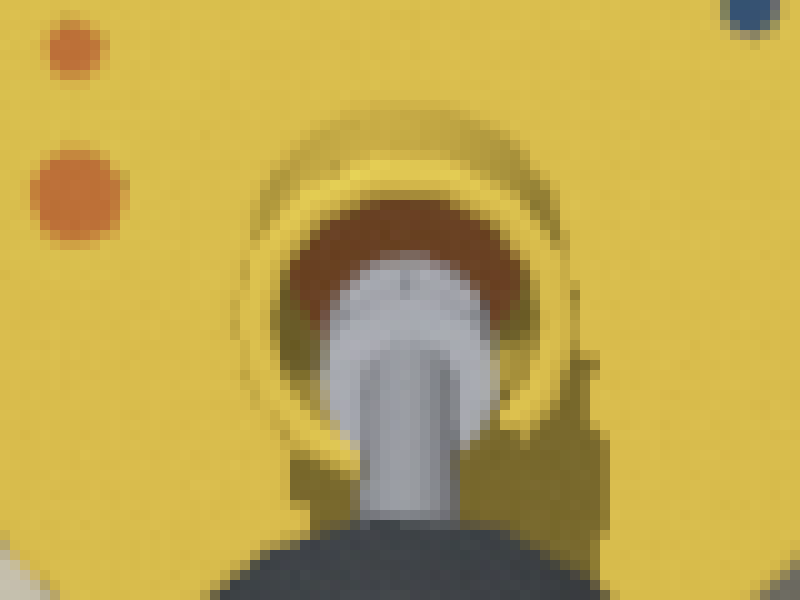

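View pics/top18z.png

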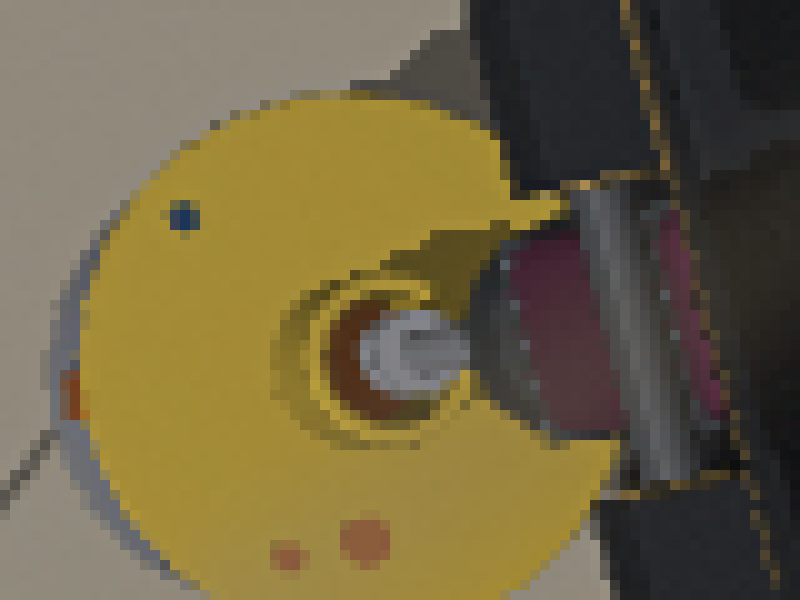

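```bash
cat > ov.py <<'E'
from h import *
import sys
n=sys.argv[1]; bx,by,sx,sy,tip=map(float,sys.argv[2:7])
a=np.linspace(0,2*np.pi,80); C=np.stack([np.cos(a),np.sin(a)],1)
out=[]
for c,x,y in [("wrist",235,150),("top",350,201)]:
    z=np.load(c+n+".npz"); P=cv2.resize(z["p"][y:y+60,x:x+80,::-1],(800,600),interpolation=cv2.INTER_NEAREST)
    def circ(cx,cy,zz,r,col):
        uv=proj(z,np.c_[C*r+[cx,cy],np.full(80,zz)])
        cv2.polylines(P,[(((uv-[x,y])+.5)*10).astype(np.int32)],True,col,1)
    circ(bx,by,.112,.013,(255,0,255)); circ(bx,by,.112,.017,(255,0,255)); circ(bx,by,.080,.055,(255,0,255)); circ(sx,sy,tip,.008,(0,255,0)); circ(sx,sy,tip+.016,.008,(0,255,0))
    out.append(cv2.resize(P,(400,300)))
    cv2.imwrite(f"pics/{c}{n}ov.png",P)
E
python3 ov.py 18 .5478 -.2403 .5475 -.2399 .120
```

```text
(no output)
```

View pics/wrist18ov.png

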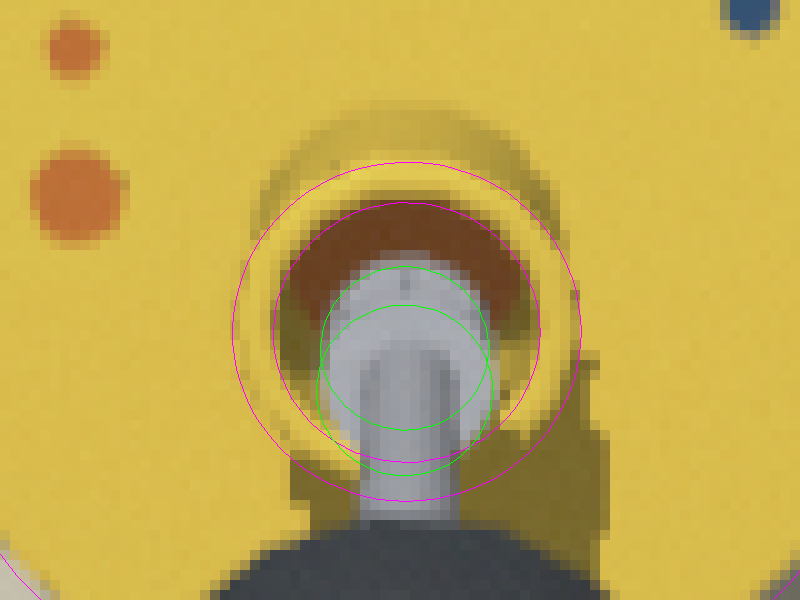

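View pics/top18ov.png

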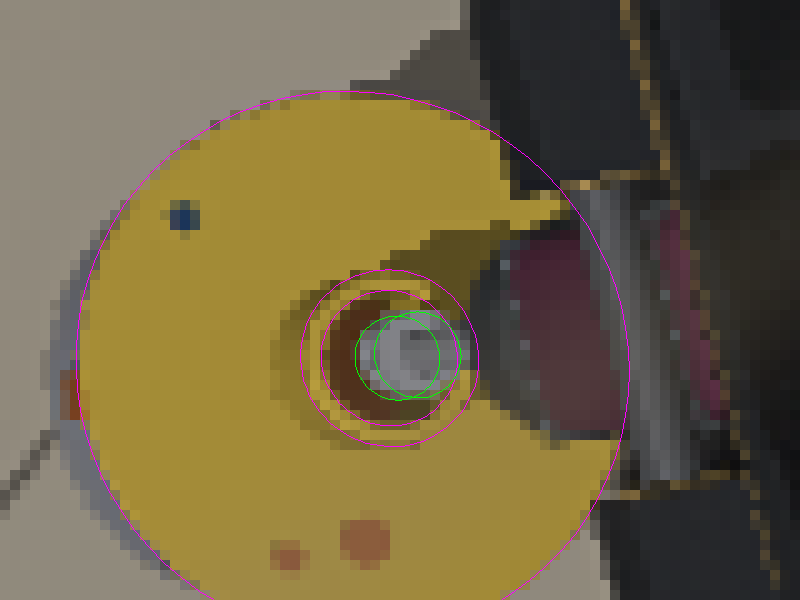

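Overlay: predicted bore and head circles match the picture to about 1 mm in both views, so clearance is ample. I'll continue down.

Emit:
move_arm --pt "0.3 4 0.2 0 0 0" --pt "0.3 8 0.2 0 0 0" --pt "0.3 12 0.2 0 0 0" --pt "0.3 16 0.2 0 0 0" --pt "0.3 20 0.2 0 0 0" --pt "0.3 20 0.2 0 0 0" --pt "0.3 20 0.2 0 0 0"

```text
time_s: 21.3
tool_pos: [0.5477, -0.2401, 0.2756]
tool_rot: [-90.0, 0.0, -77.1]
force: [-0.2, -0.1, -2.0]
grip_width: 0.0309
```

```bash
python3 look.py 19 scene wrist top; python3 ax.py 19 .125 .19;python3 st.py 19 .13 .19 scene; python3 ov.py 19 .5478 -.2403 .5477 -.2402 .100
```

```text
[ 0.5477 -0.2401  0.2756] [-9.003e+01  2.000e-02 -7.706e+01] [-0.2 -0.1 -2. ] 0.03091362855388341 21.3
scene lateral mm of shaft from ref (axis dir [-0.64  0.77] ) mean 0.35 slope(mm/row) -0.03 21
  collar lateral [0.4 0.2] 0.2649949036152339
scene 0.13 12 [ 0.5482 -0.2395  0.1342] [0.009 0.009 0.009]
scene 0.14 10 [ 0.5486 -0.2389  0.1446] [0.009 0.008 0.009]
scene 0.15 8 [ 0.5488 -0.2393  0.1542] [0.004 0.006 0.006]
scene 0.16 11 [ 0.5488 -0.2381  0.165 ] [0.006 0.005 0.009]
scene 0.17 13 [ 0.5483 -0.2398  0.1755] [0.009 0.008 0.009]
scene 0.18 10 [ 0.5483 -0.2385  0.185 ] [0.005 0.007 0.009]
```

View pics/wrist19ov.png

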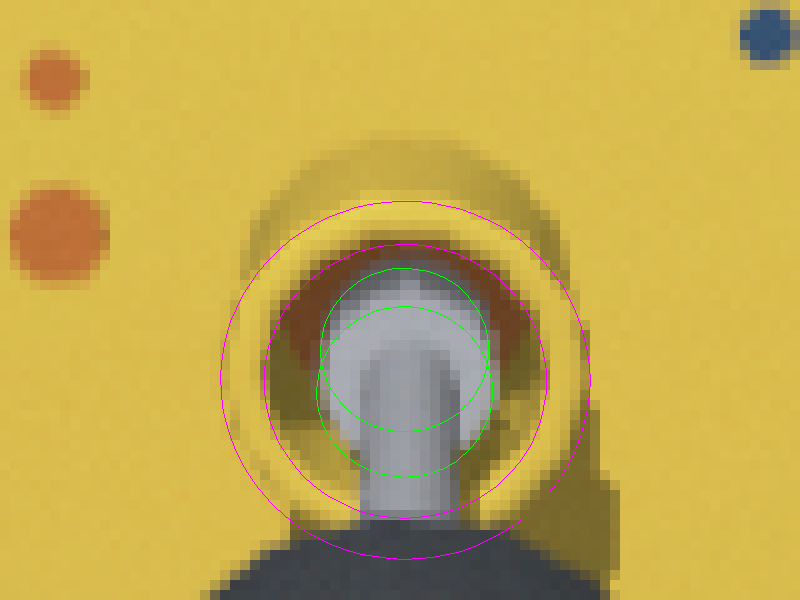

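The head is inside the collar with clear gaps all round, and the model and picture offsets for collar and head agree. I'll lower the remaining distance to the final depth.

Emit:
move_arm --pt "0 6 0 0 0 0" --pt "0 12 0 0 0 0" --pt "0 18 0 0 0 0" --pt "0 24 0 0 0 0" --pt "0 30 0 0 0 0" --pt "0 35 0 0 0 0" --pt "0 35 0 0 0 0" --pt "0 35 0 0 0 0"

```text
time_s: 22.12
tool_pos: [0.5477, -0.2401, 0.2406]
tool_rot: [-90.0, 0.0, -77.1]
force: [0.5, 0.3, -0.6]
grip_width: 0.031
```

```bash
python3 look.py 20 scene wrist; python3 ax.py 20 .12 .155;python3 st.py 20 .12 .16 scene
```

```text
[ 0.5477 -0.2401  0.2406] [-9.003e+01  2.000e-02 -7.706e+01] [ 0.5  0.3 -0.6] 0.030987947367089017 22.1167
scene lateral mm of shaft from ref (axis dir [-0.64  0.77] ) mean 0.04 slope(mm/row) 0.251 11
  collar lateral [ 0.4  0.2 -0.  -0.2] 0.07190836037864112
scene 0.12 9 [ 0.548  -0.2386  0.1251] [0.008 0.006 0.007]
scene 0.13 11 [ 0.5484 -0.2393  0.1362] [0.01  0.009 0.008]
scene 0.14 9 [ 0.5496 -0.2385  0.1452] [0.008 0.006 0.007]
scene 0.15 11 [ 0.549  -0.2384  0.1553] [0.005 0.007 0.008]
```

Emit:
move_arm --pt "0 6 0 0 0 0" --pt "0 12 0 0 0 0" --pt "0 18 0 0 0 0" --pt "0 24 0 0 0 0" --pt "0 30 0 0 0 0" --pt "0 35 0 0 0 0" --pt "0 39 0 0 0 0" --pt "0 39 0 0 0 0" --pt "0 39 0 0 0 0" --pt "0 39 0 0 0 0"

```text
time_s: 23.05
tool_pos: [0.548, -0.2403, 0.2023]
tool_rot: [-90.0, -0.0, -77.1]
force: [0.3, -0.0, -2.3]
grip_width: 0.0306
```

```bash
python3 look.py 21 scene wrist top; python3 collar.py 21 scene wrist;python3 st.py 21 .112 .15 scene
python3 - <<'E'
from h import *
for c,x,y in [("wrist",225,180),("scene",190,110)]:
    z=np.load(c+"21.npz"); p=z["p"].copy()
    cv2.imwrite(f"pics/{c}21z.png",cv2.resize(p[y:y+75,x:x+100,::-1],(800,600),interpolation=cv2.INTER_NEAREST))
z=np.load("wrist21.npz");W=cloud(z["d"],z).reshape(-1,3)
p=W[np.hypot(W[:,0]-.547,W[:,1]+.241)<.045]
for a in np.arange(.1,.19,.01):
    k=p[(p[:,2]>a)&(p[:,2]<a+.01)]
    if len(k): print(a.round(2),len(k),k.mean(0).round(4),np.ptp(k,axis=0).round(3))
E
```

```text
[ 0.548  -0.2403  0.2023] [-8.997e+01 -2.000e-02 -7.706e+01] [ 0.3 -0.  -2.3] 0.03058295320470639 23.05
scene top 37 [ 0.55033111 -0.23757684  0.01626219] fixr [ 0.55026231 -0.23777837]
   bbox [ 0.54724185 -0.24057046  0.11072003]
scene disc 139 [ 0.5487685  -0.23898655  0.05298291] fixr [ 0.54846224 -0.23925277]
   bbox [ 0.54754263 -0.24188676  0.08099208]
wrist top 119 [ 0.54761424 -0.23907643  0.01557279] fixr [ 0.54813752 -0.24128552]
   bbox [ 0.54727304 -0.23340337  0.10917285]
wrist disc 458 [ 0.54708117 -0.23639893  0.05128477] fixr [ 0.54781493 -0.24001777]
   bbox [ 0.54784474 -0.23487476  0.08096687]
scene 0.112 17 [ 0.5493 -0.2352  0.115 ] [0.026 0.03  0.009]
scene 0.122 6 [ 0.5489 -0.2392  0.1256] [0.01  0.006 0.01 ]
scene 0.132 3 [ 0.5539 -0.2362  0.1337] [0.002 0.005 0.002]
scene 0.142 27 [ 0.5568 -0.2318  0.1465] [0.03  0.028 0.007]
0.1 173 [ 0.5444 -0.2273  0.1063] [0.032 0.019 0.01 ]
0.11 264 [ 0.5451 -0.2304  0.1109] [0.032 0.021 0.002]
0.14 128 [ 0.545  -0.225   0.1471] [0.031 0.013 0.006]
0.15 227 [ 0.5445 -0.2245  0.155 ] [0.03  0.018 0.01 ]
0.16 258 [ 0.5449 -0.2251  0.1622] [0.036 0.019 0.01 ]
0.17 465 [ 0.5446 -0.2251  0.1739] [0.032 0.013 0.01 ]
0.18 415 [ 0.5448 -0.225   0.1851] [0.038 0.012 0.01 ]
```

View pics/wrist21z.png

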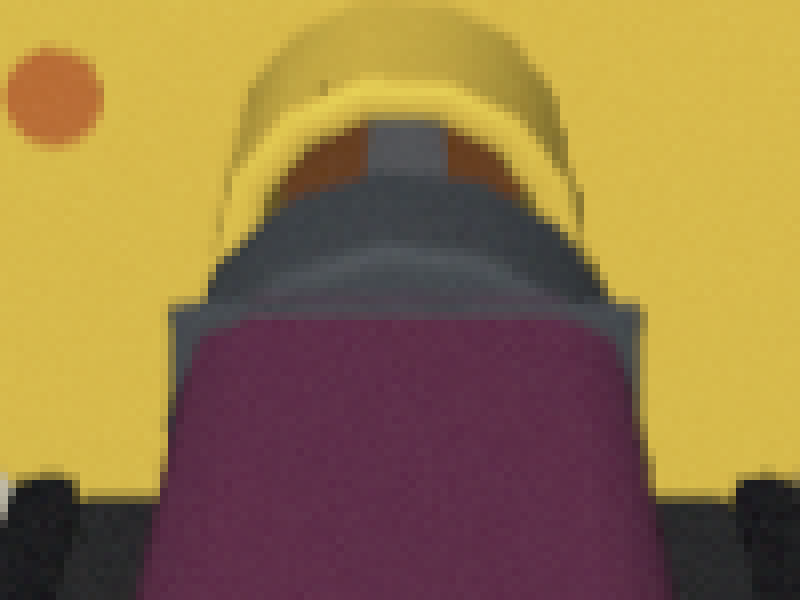

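View pics/scene21z.png

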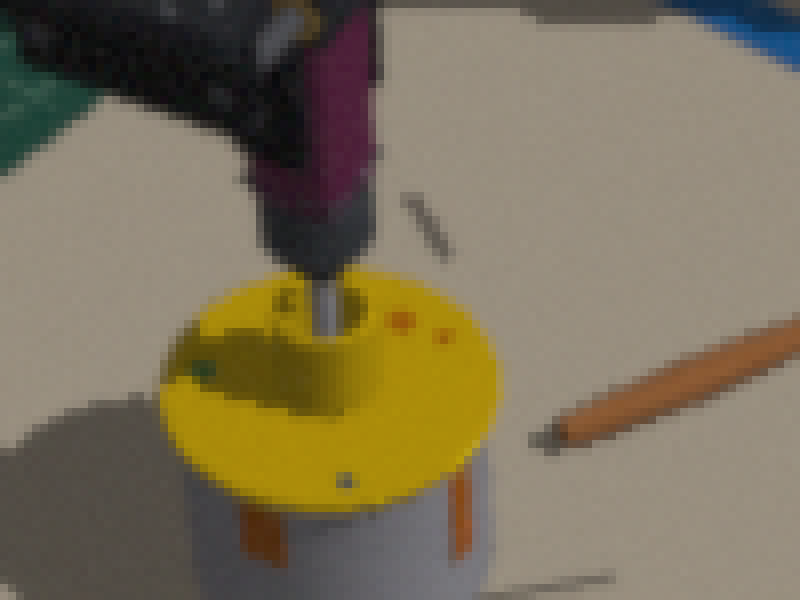

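Emit:
move_arm --pt "0 0 0 0 0 0" --pt "0 0 0 0 0 0" --pt "0 0 0 0 0 0" --pt "0 0 0 0 0 0"

```text
time_s: 23.53
tool_pos: [0.5479, -0.2402, 0.2021]
tool_rot: [-90.0, 0.0, -77.1]
force: [-0.3, 0.2, -2.1]
grip_width: 0.0303
```

```bash
python3 look.py 22 scene; python3 look.py 22; python3 -c "
from h import *
a=np.load('scene14.npz')['p'].astype(int);b=np.load('scene22.npz')['p'].astype(int)
from cell import env;print(env.get_obs()['joint_velocities'].round(2))"
```

```text
[ 0.5479 -0.2402  0.2021] [-89.99   0.   -77.06] [-0.3  0.2 -2.1] 0.030314708401985222 23.5333
[ 0.5479 -0.2402  0.2021] [-89.99   0.   -77.06] [-0.  -0.5 -2.3] 0.030914618023455798 23.5833
[ 0.   -0.   -0.11 -0.07 -0.08 -0.05  0.05]
```

View pics/scene22.png

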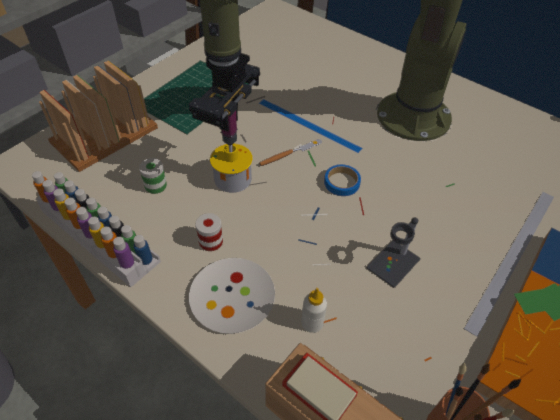

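The stirrer hangs in the collar at (232,150) and all bystanders are where they were. The arm is at rest and carries only the stirrer's weight (about 2 N). I'll hand in now.

```bash
python3 -c "
from cell import job
print(job.sign_off())"
```

```text
the job is handed in; nothing more can be done
None
```

The mixing pot is ready, and I handed the job in at about 23.6 s. No verdict was reported.

- **Cover:** I gripped it by the collar and lowered it onto the pot until it met about 9 N at seat height. Then I eased off and let go. Afterwards the top, scene and wrist cameras showed it level (slope about 0.004 or less), with the disc top about 79–80 mm up. Its centre was near (0.548, -0.240).
- **Stirrer:** I lifted it straight out of its stand and lowered it in stages through the collar, still held. I saw no force beyond its weight of about 2 N on the way down.
- **Final checks:** The arm is at rest and upright to within 0.1°. The tool is at (0.5479, -0.2402), which puts the shaft within about 1 mm of the bore's centre. The tip is about 21 mm above the pot's floor, worked out from the grip height because it can't be seen inside the pot. The last picture shows every bystander where it was.
- **Where measurements disagreed:** The camera fits for the bore and shaft differed by about 1 mm. In the last pose the gripper hides part of the collar, so those collar circle fits were off by 2–3 mm. I relied on the arm's position, the earlier unobstructed views and the visible gap in the wrist picture instead.

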